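# Hang the L-plate level on the sprung pin

### The arm

A 6-joint arm with a two-finger parallel gripper is mounted at the origin on the work surface. World frame = base frame: x ahead of the robot, y to its left, z up, the work surface at z = 0. Lengths are in m, angles in rad, forces in N, time in s.
With the tool pointing down it reaches from about 0.3 to 0.775 m from the base axis. Payload 14.6 kg.
Tool frame: the origin (TCP) lies between the finger pads; the fingertips stand 14 mm ahead of it and the grasp point (between the pads) lies 5 mm behind it; z points along the fingers, y is the line along which they close (so a half turn about z gives the same grasp; the last joint's range is limited). The gripper opens to 94 mm and grips with 3 to 60 N. Pads are 16 mm wide; open, the fingers measure 119 mm over their backs; the gripper's body (75 mm by 177 mm) begins 78 mm behind the grasp point.
Start: joints at [1.155, 0.3, 1.521, -0, 1.321, -0.067], TCP at [0.188, 0.517, 0.219] pointing down, gripper open.
Joint ranges: [-3.03, 3.03], [-0.79, 2.21], [0.23, 2.52], [-1.04, 4.18], [0, 3.07], [-2.55, 2.55]. Speed limits (rad/s): [2.22, 2.22, 2.57, 3.14, 3.14, 3.14].

### API

Orientations are given as [roll, pitch, yaw] about the fixed x, y, z axes, in that order (R = Rz(yaw) Ry(pitch) Rx(roll)).
In Python, from station import ctrl gives the robot as it stands. The module is installed in compiled form; this text tells all that it offers.
- The arm moves only by the tool move_arm, never from a script. Its argument "targets" is a list of rows, each a list of 7 numbers: the opening, from -1 (shut) to 1 (fully open), then the shift along the tool's x, y, z in units of 50 mm (1.0 is 50 mm), then the turn, a rotation vector about the tool's x, y, z in rad. A call has 1 to 12 rows; each row is the pose to reach, as a shift and turn from the pose commanded when the call began, along the tool's axes at that moment; what a row does not reach only later rows make up. A row lasts 1/10 s, in which the tool goes at most 50 mm and 8.59 degrees, less where a joint would pass 70% of its speed; a pose out of reach is approached as far as the arm can. A call with a gripper value outside its range is refused whole. The fingers move at their own pace and stop on an object; "grip_force" is the grip in N (left out, the last holds). Time passes only in rows, so rows that repeat a pose let the fingers close. It gives the time, the measured TCP pose, the force, the opening and the grip force at its end, in the units of the state.
- ctrl.get_obs(): the state, without advancing time (a new reading comes with each control period).
- ctrl.camera(name): name is "side" or "top" or "wrist"; returns (picture, depth): 480x640x3 uint8, red, green, blue; 480x640 float32, m along the optical axis (not along the pixel's ray), 0 where there is no reading.
- ctrl.camera_params(name): a dict with "intrinsics" (3x3 intrinsics, pixels), "k1" (the pictures are not rectified: a ray, as slopes to the right and down, at radius r is drawn at 1 + k1 r^2 times it, then the intrinsics apply), "rvec" (rotation vector, rad) and "tvec" (3), from world to camera coordinates, as OpenCV has them; the wrist camera has in their place "T_tool_cam" (4x4, takes a point from camera to tool coordinates, whose origin is the TCP and whose axes are the flange's). Camera axes: x right, y down, z forward; pixel columns grow to the right and rows downward; lengths in m; the calibration is good to about 2 mm. A picture is of the moment at which its call begins: read the wrist's pose just before it. camera_params takes no time and is no camera call.
- ctrl.hand_in(): hands the job in; it is judged then, once.
Trained networks look in the newest picture that a camera, given by its name, has taken for a name from the list of things; names that differ only in an ending like _2 or _b are one class to them, and where a whole thing is asked for, a point or a joint stands for the part that bears it (a point fixed in the world has none). Each returns a list of dicts, best first, with "score" (0 to 1); they miss things now and then, are a little off and sometimes report something else, mostly with a low value. They report only what shows in the picture. A call takes as long as a camera call. They do not tell look-alikes from the thing itself.
- ctrl.cut_out(camera, target): "region" (480x640 bool, what is visible of it) and "point" ([column, row] in pixels, amid what is visible of it).
- ctrl.tip_of(camera, target): "point" ([column, row] in pixels: a listed point, or the origin of a listed thing).
The state is a dict: "time_s": time; "qpos": joint angles; "joint_vel": joint speeds; "tau": joint torques, N m; "ee_pos": TCP position; "eef_rot": TCP orientation; "force": force on the tool from outside, world axes, zero at the start; "moment": the same for the moment, N m; "grip_width": finger opening in m; "grip_force": force on a finger pad.
Only numpy, scipy, OpenCV 4.12 (cv2) and the standard library are available. Lean on these libraries where they do the work, as an engineer would, in place of code of your own. Each camera call takes 0.05 s, during which the arm holds its last target. There are 200 camera calls.

### The job

Take the drilled L-plate out of the wooden rack and hang it on the stand's pin by the one hole that lets it hang level. Slide it along the pin until it has pushed the sprung collar back a little, gently and without ever bottoming the spring or jamming the plate hard against the pin, then let go and leave it hanging level and still. Leave the undrilled plate and the other things alone.

Things in the scene. Friction and masses are not known exactly. Their poses are not given: they have to be found in the camera images.
- plate: Drilled L-plate, loose, 0.3 to 0.55 kg, upright in one of the rack's two slots. x: normal to the plate, y: along the arm, z: up. Origin: mid-thickness, midway along the arm, at its underside. In mm from it: aluminium arm 8 thick, y -75 to 75, z 64 to 124; aluminium leg 8 thick, y 39 to 75, z 24 to 64; steel foot under the leg (see foot). Four through holes in a row, 11 mm diameter, z 92
- top_edge (a point): middle of the arm's top edge (plate 0, 0, 124 mm). The 20 mm along the edge are clear for gripping across the 8 mm thickness, anywhere above the holes. In the rack the arm's -y end lies in a groove with 2 mm play each side: lift the plate straight up at least 40 mm to clear
- foot (a point): centre of the plate's foot, at plate 0, 57, 12 mm: solid steel block, 28 (x) x 36 (y) x 24 (z) mm, 2.9 times as dense as the aluminium; no hidden weights
- hole_a (a point): centre of the first hole of the drilled plate (mid-thickness), at plate y -20, z 92 mm; axes as the plate; the holes are slightly chamfered on the plate's -x face, which goes first on to the pin
- hole_b (a point): centre of the second hole, at plate y 5, z 92 mm
- hole_c (a point): centre of the third hole, at plate y 30, z 92 mm
- hole_d (a point): centre of the fourth hole, at plate y 55, z 92 mm
- stand: Fixed hanging stand. Origin on the bench under its post; x is the way the pin points, z up. Base x -65 to 35, y -55 to 55 mm, 12 thick; post 22 x 24, 178 mm high; level pin, 8 mm diameter, at height 170 mm, from the post's face (x 11) to the tip (x 108). The collar on it, 18 mm diameter, has its front face 36 to 58 mm behind the tip, different each time and not measured: find it by feel
- pin_tip (a point): centre of the pin's free end, 170 mm above the bench; its x axis points outwards along the pin, away from the post
- collar (a joint): how far the collar has been pushed back against its spring, towards the post, in m: 0 at rest, stop at 0.010; about 4 N per mm. It must have been pushed back at least 1.2 mm (5 N) with the plate on the pin and must never go past 4 mm (16 N); it springs back when let go
- rack: Fixed wooden rack, base board 165 (x) x 190 (y) x 10 mm, origin under its centre; two slots at x -42.5 and +42.5 mm, each holding an L-plate parallel to the rack's y axis with the plate's origin at rack y 0 and 10 mm above the bench
- blank: The undrilled L-plate in the rack's other slot: same shape, no holes, same origin and axes as the drilled plate; to be left alone
- housing: bystander: rough cast aluminium housing, about 110 x 150 x 90 mm, origin under its centre
- toolpost: bystander: steel quick-change toolpost, about 110 x 110 x 107 mm, origin under its centre
- oil_cup: bystander: brass oil cup, 48 mm diameter, 58 mm high, origin under its centre
- parts_cup: bystander: grey plastic parts cup, 68 mm diameter, 55 mm high, origin under its centre
- spanner: bystander: steel open-ended spanner, 170 mm long, lying flat
- brush: bystander: small bench brush lying flat
- bar_end: bystander: short steel bar end standing upright, 38 mm diameter, 50 mm high, origin under its centre
There are look-alikes about, which are no part of the job. What is shaped like the plate but pink or purple is not meant.

How it is judged:
On the way, in this order (a step that is already met when the one before it is completed fails the run):
1. the third hole (the one over the centre of mass) is over the pin, at least 12 mm past its tip (x of hole_c in the frame of pin_tip below -0.012 m and y of hole_c in the frame of pin_tip between -0.005 and 0.005 m and z of hole_c in the frame of pin_tip between -0.005 and 0.005 m), for 0.1 s.
2. with that hole on the pin the plate has pushed the collar back by at least 1.2 mm (about 5 N) (value of joint collar above 0.0012 m and x of hole_c in the frame of pin_tip below -0.025 m and y of hole_c in the frame of pin_tip between -0.005 and 0.005 m), for 0.1 s.
At the end, for the whole second after the job is handed in: the drilled plate hangs by its third hole on the pin, at least 15 mm in from the tip, its z axis within 0.12 rad (7 degrees) of upright, released and at rest (under 20 mm/s and 0.2 rad/s) (x of hole_c in the frame of pin_tip below -0.015 m and y of hole_c in the frame of pin_tip between -0.005 and 0.005 m and z of hole_c in the frame of pin_tip between -0.006 and 0.005 m and angle between plate's own z axis and vertical below 0.12 rad and linear speed of plate below 0.02 m/s and angular speed of plate below 0.2 rad/s); the robot touches nothing.
It fails at once if the collar is pushed back more than 4 mm (16 N) (value of joint collar above 0.004 m).
It fails at once if the plate presses on the stand (pin or post) with more than 25 N (contact force between plate and stand above 25 N).
It fails at once if the undrilled plate is moved more than 15 mm (distance of blank from where it was at the start of the episode above 0.015 m).
It fails at once if a bystander is moved more than 20 mm (distance of any of housing, toolpost, oil_cup, parts_cup, spanner, brush, bar_end from where it was at the start of the episode above 0.02 m).
It also fails if it takes over 54 s, if anything falls off the work surface, if the arm or the gripper's body presses on something with over 40 N, if the wrist force passes 120 N, or if a joint passes its speed limit or range.

## Working session

There is one attempt and no reset: what is moved stays moved. The work goes in short steps, Python scripts to look and compute and a tool call to move; the robot and the scene stay as the last step left them, time stands still between calls to the robot, and variables do not carry over. Pictures are saved under pics/ and viewed, at most 12 in all, crops included, and the job is handed in when it is done.

Besides the shell and the picture viewer there is one more tool, called after "Call:" as name(argument=value, ...), one argument or row to a line, values as JSON. move_arm: Moves the arm, as the interface text tells. Its arguments: {"type":"object","properties":{"targets":{"type":"array"},"grip_force":{"type":"number"}},"required":["targets"]}

```bash
mkdir -p pics; cat > h.py <<'E'
import numpy as np, cv2
from scipy.spatial.transform import Rotation as R
from station import ctrl
def Tcw(name, obs=None):
    p=ctrl.camera_params(name)
    if name=="wrist":
        T=np.eye(4); T[:3,:3]=R.from_euler('xyz',obs["eef_rot"]).as_matrix(); T[:3,3]=obs["ee_pos"]
        return T@np.array(p["T_tool_cam"])
    T=np.eye(4); T[:3,:3]=R.from_rotvec(np.ravel(p["rvec"])).as_matrix(); T[:3,3]=np.ravel(p["tvec"])
    return np.linalg.inv(T)
def rays(name,px):
    p=ctrl.camera_params(name); K=np.array(p["intrinsics"]); px=np.atleast_2d(px).astype(float)
    d=np.c_[(px[:,0]-K[0,2])/K[0,0],(px[:,1]-K[1,2])/K[1,1]]; u=d.copy()
    for _ in range(20): u=d/(1+p["k1"]*(u**2).sum(1,keepdims=True))
    return np.c_[u,np.ones(len(u))]
def world(name,px,z,obs=None):
    T=Tcw(name,obs); return (rays(name,px)*np.ravel(z)[:,None])@T[:3,:3].T+T[:3,3]
def onplane(name,px,h,obs=None):
    T=Tcw(name,obs); d=rays(name,px)@T[:3,:3].T; return T[:3,3]+d*((h-T[2,3])/d[:,2])[:,None]
def proj(name,P,obs=None):
    T=np.linalg.inv(Tcw(name,obs)); c=np.atleast_2d(P)@T[:3,:3].T+T[:3,3]; p=ctrl.camera_params(name); K=np.array(p["intrinsics"])
    u=c[:,:2]/c[:,2:]; u=u*(1+p["k1"]*(u**2).sum(1,keepdims=True)); return u*[K[0,0],K[1,1]]+[K[0,2],K[1,2]]
def snap(name,fn=None):
    o=ctrl.get_obs(); im,d=ctrl.camera(name)
    if fn: cv2.imwrite("pics/"+fn,im[:,:,::-1])
    return o,im,d
E
python3 - <<'E'
from h import *
np.set_printoptions(precision=4,suppress=True)
ims=[]
for c in ["side","top"]:
    o,im,d=snap(c); ims.append(im); np.savez(c+".npz",im=im,d=d)
    print(c,Tcw(c)[:3,3])
    for t in ["plate","blank","rack","stand"]:
        for r in ctrl.cut_out(c,t)[:3]:
            m=r["region"]&(d>0); P=world(c,np.argwhere(m)[:,::-1],d[m]); print(c,t,round(r["score"],2),r["point"],m.sum(),P.min(0),P.max(0))
    for t in ["top_edge","hole_c","pin_tip","foot","stand","rack","hole_a","hole_d"]:
        for r in ctrl.tip_of(c,t)[:3]: print(c,"tip",t,round(r["score"],2),r["point"])
cv2.imwrite("pics/a.png",cv2.resize(np.vstack(ims),(640,960))[:, :, ::-1]) 
cv2.imwrite("pics/side.png",ims[0][:,:,::-1]);cv2.imwrite("pics/top.png",ims[1][:,:,::-1])
E
```

```text
side [-0.1819 -0.9254  0.7709]
side plate 0.92 [308.4, 396.0] 2975 [ 0.1596 -0.3542 -0.0027] [ 0.3424 -0.2174  0.0348]
side plate 0.8 [204.4, 271.9] 1225 [0.2277 0.1346 0.0005] [0.352  0.2917 0.0362]
side plate 0.68 [423.8, 282.0] 1609 [ 0.4889 -0.3197 -0.0029] [ 0.7422 -0.0405  0.1387]
side blank 0.85 [385.8, 297.3] 1878 [ 0.4728 -0.3137 -0.0002] [ 0.642  -0.0118  0.1382]
side blank 0.26 [427.1, 281.6] 1626 [ 0.4887 -0.3197 -0.0022] [ 0.7439 -0.0451  0.1387]
side rack 0.66 [411.2, 331.0] 4390 [ 0.4394 -0.3408 -0.0026] [ 0.6157 -0.1382  0.0945]
side rack 0.22 [425.4, 282.9] 1578 [ 0.4887 -0.3197  0.0012] [ 0.6858 -0.1373  0.1387]
side stand 0.74 [388.5, 298.4] 1873 [ 0.4711 -0.313  -0.0013] [ 0.6363 -0.0622  0.1382]
side stand 0.56 [289.0, 242.3] 1877 [ 0.4289  0.0966 -0.0022] [0.7517 0.5053 0.1819]
side tip top_edge 0.89 [427.1, 266.4]
side tip top_edge 0.65 [285.9, 394.7]
side tip hole_c 0.97 [303.6, 394.3]
side tip hole_c 0.92 [216.4, 265.5]
side tip hole_c 0.91 [319.8, 376.5]
side tip pin_tip 0.61 [313.0, 177.6]
side tip pin_tip 0.44 [428.7, 266.1]
side tip foot 0.85 [360.5, 391.
[... 927 characters left out ...]
379 [ 0.4415  0.098  -0.0025] [0.613  0.2234 0.1835]
top stand 0.53 [390.7, 206.1] 424 [ 0.5653 -0.3176  0.0054] [ 0.6055 -0.1703  0.1424]
top tip top_edge 0.93 [398.8, 203.2]
top tip top_edge 0.86 [397.2, 328.8]
top tip top_edge 0.81 [233.6, 286.2]
top tip hole_c 0.92 [253.7, 297.9]
top tip hole_c 0.88 [398.9, 203.5]
top tip hole_c 0.88 [387.2, 202.3]
top tip pin_tip 0.96 [236.8, 186.0]
top tip foot 0.97 [431.4, 298.5]
top tip foot 0.61 [257.7, 323.6]
top tip stand 0.96 [255.6, 230.4]
top tip hole_a 0.92 [253.7, 297.9]
top tip hole_a 0.88 [398.9, 203.5]
top tip hole_a 0.88 [387.2, 202.3]
top tip hole_d 0.92 [253.7, 297.9]
top tip hole_d 0.88 [398.9, 203.5]
top tip hole_d 0.88 [387.2, 202.3]
```

View pics/side.png

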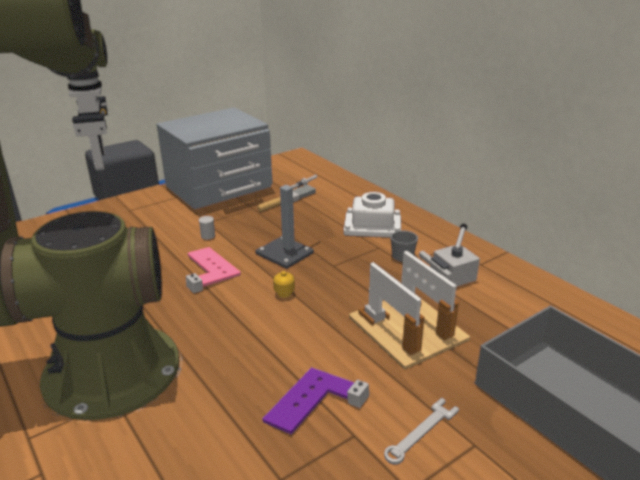

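View pics/top.png

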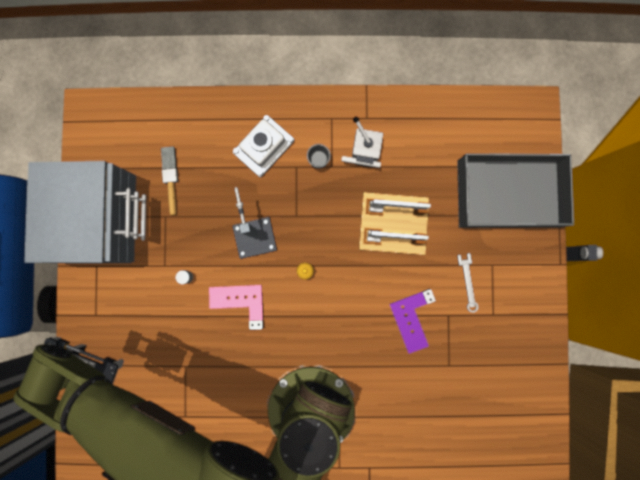

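The top-edge candidates are the far upright plate at side (427,282) / top (398,204), the near upright plate at side (390,297) / top (397,237), the purple plate on the bench at side (315,395) and the pink one at side (215,265). The far upright plate fits because it is aluminium, stands in the rack and shows holes. I'll confirm that in a crop.

```bash
python3 - <<'E'
from h import *
np.set_printoptions(precision=4,suppress=True)
S=np.load("side.npz");T=np.load("top.npz")
a=cv2.resize(S["im"][230:360,340:480],None,fx=4,fy=4,interpolation=3)
b=cv2.resize(T["im"][180:265,225:285],(367,520),interpolation=3); 
cv2.imwrite("pics/crop.png",cv2.resize(np.hstack([a[:520],b]),None,fx=.85,fy=.85)[:,:,::-1])
# top depth: heights map
d=T["d"]; v,u=np.mgrid[0:480,0:640]; P=world("top",np.c_[u.ravel(),v.ravel()],d.ravel()).reshape(480,640,3)
def fit(mask,n):
    Q=P[mask]; c=Q.mean(0); xy=Q[:,:2]-c[:2]; w,V=np.linalg.eigh(xy.T@xy); e=V[:,1]; t=xy@e; s=xy@V[:,0]
    print(n,mask.sum(),c,"yaw of long axis",np.degrees(np.arctan2(e[1],e[0])),"range",t.min(),t.max(),s.std(),"mid",c[:2]+e*(t.min()+t.max())/2)
zz=P[...,2]
box=lambda u0,u1,v0,v1:(u>=u0)&(u<u1)&(v>=v0)&(v<v1)&(d>0)
fit(box(365,440,190,220)&(zz>.12),"plate top");fit(box(365,440,222,255)&(zz>.12),"blank top")
fit(box(225,248,180,226)&(zz>.155),"pin"); fit(box(225,275,215,262)&(zz>.006)&(zz<.03),"base")
fit(box(355,435,190,258)&(zz>.004)&(zz<.02),"rackbase")
print("pin_tip", onplane("top",[[236.8,186]],.17), onplane("side",[[313,177.6]],.17))
print("stand org", onplane("top",[[255.6,230.4]],0), onplane("side",[[292,249.9]],0))
print("top edge", onplane("top",[[398.8,203.2]],.134), onplane("side",[[427.1,266.4]],.134))
print("wrist cam", ctrl.camera_params("wrist")["T_tool_cam"], ctrl.camera_params("wrist")["intrinsics"])
print(ctrl.get_obs())
E
```

```text
plate top 200 [ 0.5771 -0.2427  0.1334] yaw of long axis 84.03254974259391 range -0.0754805783420342 0.07244906778977026 0.0025932519880739547 mid [ 0.577  -0.2442]
blank top 194 [ 0.4931 -0.2374  0.1336] yaw of long axis 85.14018465086198 range -0.07421460020666089 0.07399656589729059 0.0025564566026550863 mid [ 0.4931 -0.2375]
pin 160 [0.5607 0.1763 0.175 ] yaw of long axis -166.74241566900065 range -0.05374420624439544 0.047480553220616055 0.0039043931815541427 mid [0.5638 0.177 ]
base 1166 [0.4928 0.1601 0.0127] yaw of long axis 115.42879751084779 range -0.06489466146331958 0.09429112626516793 0.029182439860019952 mid [0.4865 0.1733]
rackbase 2824 [ 0.5319 -0.2415  0.0104] yaw of long axis 85.76670651907438 range -0.1222129294230234 0.11798970934149723 0.05053498611763126 mid [ 0.5317 -0.2436]
pin_tip [[0.6187 0.186  0.17  ]] [[0.5987 0.1882 0.17  ]]
stand org [[0.5162 0.1589 0.    ]] [[0.5157 0.1671 0.    ]]
top edge [[ 0.5766 -0.2374  0.134 ]] [[ 0.5753 -0.2374  0.134 ]]
wrist cam [[-0.0015 -0.9629 -0.2698  0.0782]
 [ 1.     -0.0013 -0.0011  0.0008]
 [ 0.0007 -0.2698  0.9629 -0.1656]
 [ 0.      0.      0.      1.    ]] [[366.8933   0.     313.2051]
 [  0.     366.8933 246.5916]
 [  0.       0.       1.    ]]
{'time_s': 1.3, 'qpos': array([ 1.1554,  0.2999,  1.521 , -0.    ,  1.3207, -0.0666]), 'joint_vel': array([-0.0007, -0.0001,  0.0003, -0.    , -0.0018,  0.0012]), 'tau': array([ -0.0014, -53.1668, -35.2916,   0.0707,   0.0213,   0.    ]), 'ee_pos': array([0.188 , 0.5169, 0.2194]), 'eef_rot': array([-3.1416,  0.    ,  2.7928]), 'force': array([ 0.8105,  0.0586, -1.045 ]), 'moment': array([ 0.0155,  0.0155, -0.0557]), 'grip_force': 0.0, 'grip_width': 0.09365199997347533}
```

View pics/crop.png

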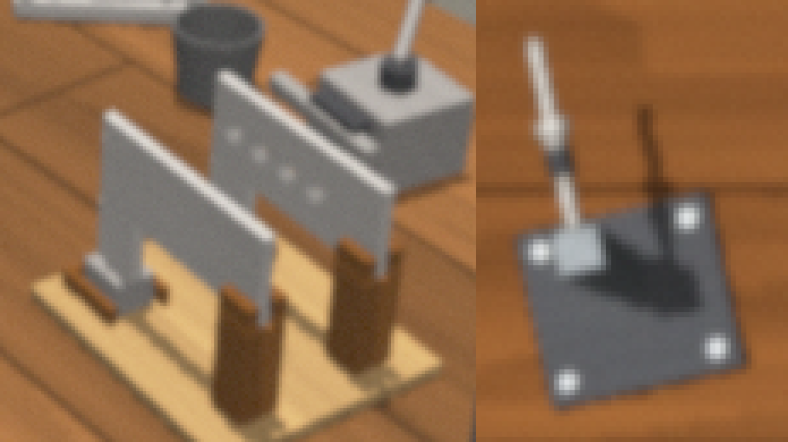

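The crop confirms it: the far upright plate (holes at crop (235,130) to (318,195)) has four holes and its near neighbour has none. On the way I'll hover over the stand for a close look at the pin.

```bash
cat >> h.py <<'E'
def plan(pos,yaw_deg,base=None):
    o=ctrl.get_obs(); R0=R.from_euler('xyz',o["eef_rot"]); Rt=R.from_euler('xyz',[np.pi,0,np.radians(yaw_deg)])
    s=R0.inv().apply(np.array(pos)-o["ee_pos"])/.05; r=(R0.inv()*Rt).as_rotvec()
    print("shift",np.round(s,3),"turn",np.round(r,4),"rows",np.abs(s).max(),np.degrees(np.linalg.norm(r))/8.59,"t",o["time_s"])
E
python3 -c "
from h import *
plan([.57,.13,.27],103)"
```

```text
shift [-9.824 -4.66  -1.011] turn [0.     0.     0.9951] rows 9.824455812589266 6.637466099873255 t 1.3
```

Call:
move_arm(
  targets=[
    [1, -9.82, -4.66, -1.01, 0, 0, 0.995],
    [1, -9.82, -4.66, -1.01, 0, 0, 0.995],
    [1, -9.82, -4.66, -1.01, 0, 0, 0.995],
    [1, -9.82, -4.66, -1.01, 0, 0, 0.995],
    [1, -9.82, -4.66, -1.01, 0, 0, 0.995],
    [1, -9.82, -4.66, -1.01, 0, 0, 0.995],
    [1, -9.82, -4.66, -1.01, 0, 0, 0.995],
    [1, -9.82, -4.66, -1.01, 0, 0, 0.995],
    [1, -9.82, -4.66, -1.01, 0, 0, 0.995],
    [1, -9.82, -4.66, -1.01, 0, 0, 0.995],
    [1, -9.82, -4.66, -1.01, 0, 0, 0.995],
    [1, -9.82, -4.66, -1.01, 0, 0, 0.995],
  ],
)

```text
time_s: 2.5
ee_pos: [0.5723, 0.1263, 0.2696]
eef_rot: [3.142, 0.001, 1.793]
force: [-0.3, -0.6, 0.3]
grip_width: 0.0939
grip_force: 0.0
```

```bash
python3 - <<'E'
from h import *
np.set_printoptions(precision=4,suppress=True)
o,im,d=snap("wrist","w1.png"); np.savez("w1.npz",im=im,d=d,pos=o["ee_pos"],rot=o["eef_rot"])
print(o["ee_pos"],np.degrees(o["eef_rot"]),o["time_s"])
for t in ["pin_tip","stand","collar"]:
    for r in ctrl.tip_of("wrist",t)[:2]: print(t,r["score"],r["point"],onplane("wrist",[r["point"]],.17,o))
v,u=np.mgrid[0:480,0:640]; P=world("wrist",np.c_[u.ravel(),v.ravel()],d.ravel(),o).reshape(480,640,3)
m=(d>0)&(abs(P[...,2]-.17)<.012)&(abs(P[...,1]-.18)<.06)&(abs(P[...,0]-.57)<.07)
Q=P[m]; print(m.sum(),Q.min(0),Q.max(0)); np.save("Q.npy",Q)
c=Q.mean(0); w,V=np.linalg.eigh(np.cov(Q[:,:2].T)); print(c,V[:,1],np.degrees(np.arctan(V[1,1]/V[0,1])))
E
```

```text
[0.5723 0.1263 0.2696] [180.       0.035  102.7477] 2.5
pin_tip 0.64 [385.9, 181.2] [[0.6119 0.1896 0.17  ]]Traceback (most recent call last):
  File "<stdin>", line 6, in <module>
ValueError: it knows: bar_end, blank, brush, foot, hole, housing, oil_cup, parts_cup, pin_tip, plate, rack, spanner, stand, toolpost, top_edge
```

View pics/w1.png

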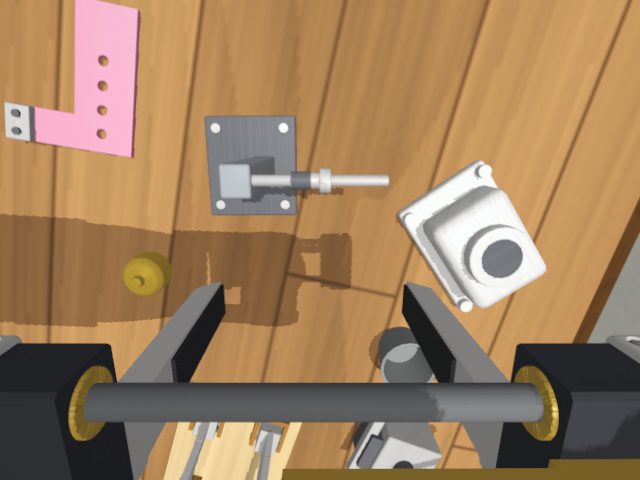

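The wrist picture shows the pin from (252,180) to its tip at (389,180). The collar's front is at about column 331, the post at (235,180), the rack at the bottom and the housing at (480,240). Next I'll refine the pin line and plan the plate view.

```bash
python3 - <<'E'
from h import *
np.set_printoptions(precision=4,suppress=True)
z=np.load("w1.npz"); o=dict(ee_pos=z["pos"],eef_rot=z["rot"]); im=z["im"];d=z["d"]
g=cv2.cvtColor(im,cv2.COLOR_RGB2GRAY).astype(float)
sat=im.max(2).astype(int)-im.min(2)
print(sat[174:188,360]); print(sat[181,376:396]); print(d[176:186,360])
pts=[]
for u in list(range(262,288,2))+list(range(338,384,2)):
    w=np.clip(45-sat[168:194,u],0,30).astype(float); pts.append([u,(w*np.arange(168,194)).sum()/w.sum()])
pts=np.array(pts); f=np.polyfit(pts[:,0],pts[:,1],1); print(f,np.std(pts[:,1]-np.polyval(f,pts[:,0])))
W=onplane("wrist",[[262,np.polyval(f,262)],[384,np.polyval(f,384)],[331,np.polyval(f,331)],[388.7,np.polyval(f,388.7)]],.17,o)
print(W, np.degrees(np.arctan2(*(W[1]-W[0])[[1,0]])))
plan([.577,-.29,.26],85)
E
```

```text
[55 13  4  5  4  4  4  3  4  4  4 15 53 92]
[ 4  4  3  3  3  3  3  3  3  3  3  4 10 57 92 93 94 94 94 95]
[0.26   0.2577 0.2578 0.2585 0.2574 0.2595 0.2578 0.2584 0.2582 0.2612]
[ -0.0054 181.9616] 0.06859454376088944
[[0.5254 0.1706 0.17  ]
 [0.6104 0.1902 0.17  ]
 [0.5735 0.1817 0.17  ]
 [0.6136 0.191  0.17  ]] 12.97113254766007
shift [-8.226 -1.743  0.192] turn [-0.0006 -0.0001  0.3141] rows 8.22596241326358 2.0949528766206233 t 2.65
```

```bash
python3 -c "
from h import *
plan([.571,-.308,.235],85)"
```

```text
shift [-8.55  -1.941  0.692] turn [-6.000e-04 -1.000e-04  3.141e-01] rows 8.549867790614147 2.0949528766206233 t 2.65
```

Call:
move_arm(
  targets=[
    [1, -8.55, -1.94, 0.69, 0, 0, 0.314],
    [1, -8.55, -1.94, 0.69, 0, 0, 0.314],
    [1, -8.55, -1.94, 0.69, 0, 0, 0.314],
    [1, -8.55, -1.94, 0.69, 0, 0, 0.314],
    [1, -8.55, -1.94, 0.69, 0, 0, 0.314],
    [1, -8.55, -1.94, 0.69, 0, 0, 0.314],
    [1, -8.55, -1.94, 0.69, 0, 0, 0.314],
    [1, -8.55, -1.94, 0.69, 0, 0, 0.314],
    [1, -8.55, -1.94, 0.69, 0, 0, 0.314],
    [1, -8.55, -1.94, 0.69, 0, 0, 0.314],
    [1, -8.55, -1.94, 0.69, 0, 0, 0.314],
  ],
)

```text
time_s: 3.75
ee_pos: [0.5715, -0.3074, 0.2352]
eef_rot: [-3.141, -0.0, 1.484]
force: [-0.1, -0.8, 0.8]
grip_width: 0.094
grip_force: 0.0
```

```bash
python3 - <<'E'
from h import *
np.set_printoptions(precision=4,suppress=True)
o,im,d=snap("wrist","w2.png"); np.savez("w2.npz",im=im,d=d,pos=o["ee_pos"],rot=o["eef_rot"])
print(o["ee_pos"],np.degrees(o["eef_rot"]),o["time_s"],o["force"])
for t in ["top_edge","foot"]:
    for r in ctrl.tip_of("wrist",t)[:3]: print(t,r["score"],r["point"],onplane("wrist",[r["point"]],.134,o))
v,u=np.mgrid[0:480,0:640]; P=world("wrist",np.c_[u.ravel(),v.ravel()],d.ravel(),o).reshape(480,640,3)
m=(d>0)&(abs(P[...,2]-.134)<.006)&(abs(P[...,1]+.24)<.09)&(abs(P[...,0]-.577)<.02)
Q=P[m]; c=Q.mean(0); w,V=np.linalg.eigh(np.cov(Q[:,:2].T)); e=V[:,1]*np.sign(V[1,1]); t=(Q-c)[:,:2]@e
print(m.sum(),c,np.degrees(np.arctan2(e[1],e[0])),t.min(),t.max(),c[:2]+e*(t.min()+t.max())/2)
E
```

```text
[ 0.5715 -0.3074  0.2352] [-179.9767   -0.0257   85.0311] 3.75 [-0.1262 -0.8364  0.7886]
top_edge 0.73 [311.9, 164.0] [[ 0.5768 -0.2423  0.134 ]]
foot 0.92 [93.7, 266.8] [[ 0.4027 -0.3043  0.134 ]]
foot 0.56 [314.9, 99.6] [[ 0.5826 -0.1998  0.134 ]]
2419 [ 0.5765 -0.2376  0.1344] 85.1317289140838 -0.0812981991860717 0.06896289838161948 [ 0.576  -0.2437]
```

View pics/w2.png

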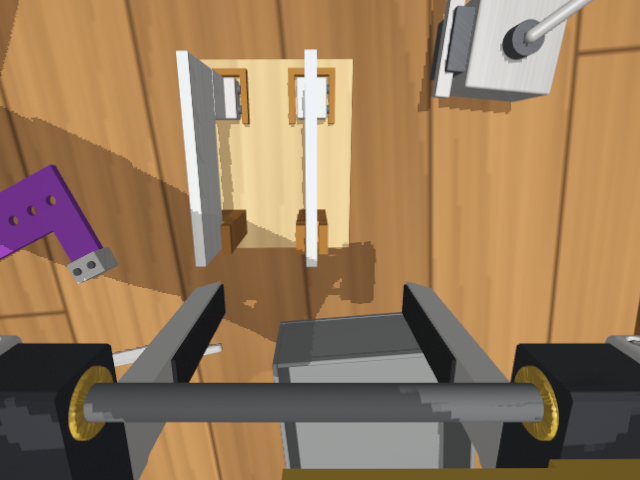

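```bash
python3 - <<'E'
from h import *
np.set_printoptions(precision=4,suppress=True)
z=np.load("w2.npz"); o=dict(ee_pos=z["pos"],eef_rot=z["rot"]); im=z["im"]
g=cv2.cvtColor(im,cv2.COLOR_RGB2GRAY).astype(float)
print(g[44:56,310],g[258:272,311],g[160,300:322])
s=g[:, 306:316].mean(1)
m=((g>215)&(im.max(2).astype(int)-im.min(2)<25)).astype(np.uint8)
m[:, :295]=0;m[:,330:]=0;m[280:]=0
n,l,st,c=cv2.connectedComponentsWithStats(m); i=1+np.argmax(st[1:,4]); print(st[i],c[i])
v,u=np.nonzero(l==i); f=np.polyfit(v,u,1); a,b=v.min()-.5,v.max()+.5
W=onplane("wrist",[[np.polyval(f,a),a],[np.polyval(f,b),b]],.134,o); print(W,np.linalg.norm(W[0]-W[1]))
e=(W[0]-W[1])/np.linalg.norm(W[0]-W[1]); mid=W.mean(0); print("mid",mid,"yaw",np.degrees(np.arctan2(e[1],e[0])))
t=mid+.005*e; print(t); plan([t[0],t[1],.235],85); plan([t[0],t[1],.121],85)
E
```

```text
[139. 140. 139. 140. 140. 195. 232. 241. 241. 241. 241. 241.] [223. 189. 183. 184. 183. 183. 183. 183. 158. 103.  94.  93.  93.  92.] [203. 190. 146. 146. 147. 196. 243. 243. 242. 243. 243. 243. 243. 243.
 243. 243. 239. 223. 217. 217. 217. 216.]
[ 297   50   29  211 2884] [311.3613 139.5451]
[[ 0.583  -0.1689  0.134 ]
 [ 0.57   -0.314   0.134 ]] 0.14563183951912595
mid [ 0.5765 -0.2415  0.134 ] yaw 84.8800930713701
[ 0.5769 -0.2365  0.134 ]
shift [ 1.403 -0.02   0.02 ] turn [0.0005 0.0001 0.0024] rows 1.4029613157799365 0.016358529158267347 t 3.9
shift [ 1.403 -0.022  2.3  ] turn [0.0005 0.0001 0.0024] rows 2.299703225931111 0.016358529158267347 t 3.9
```

Rows 259–266 of the near end are in shadow, so the top edge really runs from row 49.0 to 266.2. That is 150 mm, which puts the middle at about (0.5763, -0.2433). I'll grasp at plate y = +5.

Call:
move_arm(
  targets=[
    [1, 0.7, -0.02, 0.02, 0, 0, 0],
    [1, 1.367, -0.02, 0.02, 0, 0, 0],
    [1, 1.367, -0.02, 0.02, 0, 0, 0],
    [1, 1.367, -0.02, 0.8, 0, 0, 0],
    [1, 1.367, -0.02, 1.5, 0, 0, 0],
    [1, 1.367, -0.02, 2.0, 0, 0, 0],
    [1, 1.367, -0.02, 2.3, 0, 0, 0],
    [1, 1.367, -0.02, 2.3, 0, 0, 0],
    [1, 1.367, -0.02, 2.3, 0, 0, 0],
    [0, 1.367, -0.02, 2.3, 0, 0, 0],
    [-0.5, 1.367, -0.02, 2.3, 0, 0, 0],
    [-0.7, 1.367, -0.02, 2.3, 0, 0, 0],
  ],
  grip_force=50,
)

```text
time_s: 5.1
ee_pos: [0.5766, -0.2402, 0.1212]
eef_rot: [3.141, 0.0, 1.484]
force: [0.3, -0.7, 0.1]
grip_width: 0.0733
grip_force: 0.0
```

Call:
move_arm(
  targets=[
    [-1, 0, 0, 0, 0, 0, 0],
    [-1, 0, 0, 0, 0, 0, 0],
    [-1, 0, 0, 0, 0, 0, 0],
    [-1, 0, 0, 0, 0, 0, 0],
    [-1, 0, 0, 0, 0, 0, 0],
  ],
)

```text
time_s: 5.6
ee_pos: [0.5764, -0.2401, 0.1204]
eef_rot: [-3.142, 0.0, 1.484]
force: [-0.0, -1.7, -0.7]
grip_width: 0.0334
grip_force: 0.0
```

Call:
move_arm(
  targets=[
    [-1, 0, 0, 0, 0, 0, 0],
    [-1, 0, 0, 0, 0, 0, 0],
    [-1, 0, 0, 0, 0, 0, 0],
    [-1, 0, 0, 0, 0, 0, 0],
    [-1, 0, 0, 0, 0, 0, 0],
  ],
)

```text
time_s: 6.1
ee_pos: [0.5764, -0.2401, 0.1204]
eef_rot: [-3.141, -0.0, 1.484]
force: [-0.0, -0.6, -0.3]
grip_width: 0.0079
grip_force: 50.0
```

```bash
python3 - <<'E'
from h import *
np.set_printoptions(precision=5,suppress=True)
o=ctrl.get_obs()
for k in ["ee_pos","force","moment","grip_width","grip_force"]: print(k,o[k])
print(np.degrees(o["eef_rot"]))
o,im,d=snap("wrist"); np.savez("w3.npz",im=im,d=d,pos=o["ee_pos"],rot=o["eef_rot"])
a=cv2.resize(im[200:400,200:430],None,fx=2.5,fy=2.5); cv2.imwrite("pics/w3.png",a[:,:,::-1])
E
```

```text
ee_pos [ 0.57638 -0.24008  0.12039]
force [-0.03686 -0.61437 -0.29742]
moment [-0.11287  0.08175 -0.00547]
grip_width 0.007925142913046102
grip_force 49.99120137124251
[-179.9938    -0.00214   85.01395]
```

View pics/w3.png

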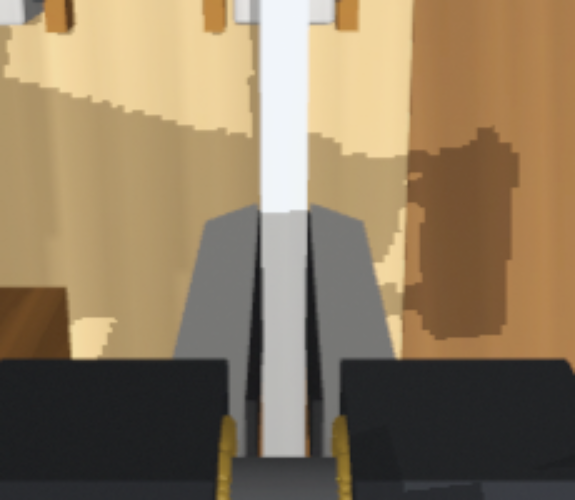

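The picture shows the fingers holding the 8 mm edge squarely, with the plate's top edge continuing towards crop (285,0). I'll lift straight up, and meanwhile check the clearance in front of the pin.

Call:
move_arm(
  targets=[
    [-1, 0, 0, -0.1, 0, 0, 0],
    [-1, 0, 0, -0.25, 0, 0, 0],
    [-1, 0, 0, -0.45, 0, 0, 0],
    [-1, 0, 0, -0.7, 0, 0, 0],
    [-1, 0, 0, -1.0, 0, 0, 0],
    [-1, 0, 0, -1.4, 0, 0, 0],
    [-1, 0, 0, -1.9, 0, 0, 0],
    [-1, 0, 0, -2.4, 0, 0, 0],
    [-1, 0, 0, -2.8, 0, 0, 0],
    [-1, 0, 0, -3.0, 0, 0, 0],
    [-1, 0, 0, -3.0, 0, 0, 0],
    [-1, 0, 0, -3.0, 0, 0, 0],
  ],
)

```text
time_s: 7.35
ee_pos: [0.5762, -0.24, 0.2697]
eef_rot: [-3.141, -0.0, 1.484]
force: [1.3, -0.5, -3.5]
grip_width: 0.0076
grip_force: 50.0
```

```bash
python3 - <<'E'
from h import *
np.set_printoptions(precision=4,suppress=True)
z=np.load("w1.npz"); o=dict(ee_pos=z["pos"],eef_rot=z["rot"]); d=z["d"]
v,u=np.mgrid[0:280,0:640]; P=world("wrist",np.c_[u.ravel(),v.ravel()],d[:280].ravel(),o)
tip=np.array([.6136,.191]); a=np.radians(13); E=np.array([[np.cos(a),np.sin(a)],[-np.sin(a),np.cos(a)]])
Q=(P[:,:2]-tip)@E.T; ok=(d[:280].ravel()>0)&(P[:,2]>.02)&(Q[:,0]>.005)
for y0 in np.arange(-.1,.08,.02):
    m=ok&(Q[:,1]>=y0)&(Q[:,1]<y0+.02)
    if m.sum()>5: print(round(y0,2),"xmin",Q[m,0].min(),"zmax",P[m,2].max())
o,im,d=snap("wrist"); np.savez("w4.npz",im=im,d=d,pos=o["ee_pos"],rot=o["eef_rot"])
print(o["ee_pos"],np.degrees(o["eef_rot"]),o["force"],o["moment"],o["grip_width"],o["time_s"])
for n in ["w3","w4"]:
    z=np.load(n+".npz"); g=cv2.cvtColor(z["im"],cv2.COLOR_RGB2GRAY).astype(int)
    c=g[:,309:316].mean(1); print(n,np.round(c[0:330:6]))
    print(np.round(z["d"][60:300:20,312],4))
# plate hole: tip along tool: hole = TCP + .0268 toolx, -.0184 z
tx=np.array([-np.sin(a),np.cos(a)])
for x,zz in [(.06,.25),(.02,.1884)]:
    p=tip+x*E[0]-.0268*tx; plan([*p,zz],103); print(p)
E
```

```text
-0.1 xmin 0.07270558190456364 zmax 0.0940427523654892
-0.08 xmin 0.05005490905380413 zmax 0.09359980599037437
-0.06 xmin 0.049041928943326554 zmax 0.09199523623774225
-0.04 xmin 0.07606551026682205 zmax 0.07469229404005362
-0.02 xmin 0.1109736973835057 zmax 0.062252270641183605
0.0 xmin 0.12771194242687403 zmax 0.030618189982250132
[ 0.5762 -0.24    0.2697] [-179.9441   -0.0184   85.0131] [ 1.2536 -0.5083 -3.4809] [-0.1879  0.0851 -0.0292] 0.007598332394061419 7.35
w3 [135. 136. 136. 137. 137. 137. 138. 138. 139. 139. 139. 140. 140. 140.
 140. 141. 141. 141. 142. 141. 142. 134. 217. 217. 145. 159. 144. 147.
 244. 244. 244. 244. 244. 244. 244. 244. 244. 244. 244. 244. 244. 244.
 244. 244. 244. 244. 244. 244. 191. 190. 190. 190. 190. 189. 189.]
[0.2594 0.2631 0.2661 0.2706 0.2648 0.1848 0.1496 0.1523 0.1546 0.1576
 0.1577 0.1621]
w4 [135. 136. 136. 137. 138. 138. 138. 139. 139. 139. 140. 141. 141. 141.
 142. 142. 143. 143. 143. 144. 144. 145. 145. 216. 147. 213. 133. 148.
 246. 246. 246. 246. 246. 246. 247. 246. 246. 246. 246. 246. 246. 246.
 246. 246. 246. 246. 246. 246. 193. 193. 192. 192. 192. 192. 191.]
[0.3955 0.4011 0.4065 0.4114 0.4076 0.1848 0.1494 0.1515 0.1537 0.1561
 0.1602 0.1626]
shift [8.512 1.305 0.389] turn [-0.0016 -0.0009 -0.3139] rows 8.512115068760298 2.093903117530256 t 7.4
[0.6781 0.1784]
shift [8.264 0.546 1.622] turn [-0.0016 -0.0009 -0.3139] rows 8.264305234843809 2.093903117530256 t 7.4
[0.6391 0.1694]
```

```bash
python3 - <<'E'
from h import *
np.set_printoptions(precision=4,suppress=True)
T=np.linalg.inv(np.array(ctrl.camera_params("wrist")["T_tool_cam"])); p=ctrl.camera_params("wrist");K=np.array(p["intrinsics"])
def pr(P):
    c=T[:3,:3]@P+T[:3,3]; u=c[:2]/c[2]; u=u*(1+p["k1"]*(u@u)); return u*[K[0,0],K[1,1]]+K[:2,2]
for x in (.070,.0718,.0735): print(x,pr(np.array([x,0,-.0136])),pr(np.array([x,0,-.0116])))
for n in ["w3","w4"]:
    z=np.load(n+".npz"); g=cv2.cvtColor(z["im"],cv2.COLOR_RGB2GRAY).astype(int)
    print(n,np.round(g[160:172,310:316].mean(1)),g[200,300:328],g[270,295:330])
    print(np.round(g[126:160,312]))
E
```

```text
0.07 [311.9119 167.2128] [311.9282 166.9117]
0.0718 [311.9008 162.6712] [311.9173 162.4273]
0.0735 [311.8904 158.3548] [311.907  158.1657]
w3 [146. 146. 146. 147. 199. 241. 244. 244. 244. 244. 244. 244.] [168 168 167 183 223 244 244 244 244 244 244 244 244 244 244 244 244 244
 244 244 244 244 243 237 226 226 226 225] [151 150 149 149 147 146 146 145 156 207 244 244 244 244 244 244 244 244
 244 244 244 244 244 244 244 244 244 233 182 162 161 160 160 160 159]
[133 201 217 218 218 218 218 219 219 219 219 219 219 219 219 163 145 145
 145 146 145 145 145 146 160 163 213 218 218 184 144 148 148 145]
w4 [148. 149. 148. 149. 202. 243. 246. 246. 246. 246. 246. 246.] [170 170 170 194 236 246 246 246 246 246 247 246 246 246 246 246 246 246
 246 246 246 246 246 239 228 228 228 227] [159 159 159 158 157 144  88  70  94 192 246 246 246 246 247 246 246 246
 247 246 246 246 247 247 247 247 246 230 122  74  93 135 160 161 161]
[144 144 144 144 145 144 146 205 217 218 218 218 218 218 218 218 178 150
 147 148 148 147 160 213 218 218 218 218 218 185 132 147 150 148]
```

```bash
python3 - <<'E'
from h import *
np.set_printoptions(precision=2,suppress=True)
T=np.linalg.inv(np.array(ctrl.camera_params("wrist")["T_tool_cam"])); p=ctrl.camera_params("wrist");K=np.array(p["intrinsics"])
def pr(P):
    c=T[:3,:3]@P+T[:3,3]; u=c[:2]/c[2]; u=u*(1+p["k1"]*(u@u)); return u*[K[0,0],K[1,1]]+K[:2,2]
for ang in (-3,-1,0,1,3):
    s,c=np.sin(np.radians(ang)),np.cos(np.radians(ang)); r=[]
    for x,z in [(.0713,-.0136),(.0713,.0864),(.0713,.1104),(.0353,.0864)]:
        z0=z-(-.005); r.append(pr(np.array([c*x+s*z0,0,-.005-s*x+c*z0]))[1])
    print(ang,np.array(r))
z=np.load("w4.npz"); im=z["im"]; cv2.imwrite("pics/w4.png",cv2.resize(im[100:300,250:380],None,fx=3,fy=3,interpolation=2)[:,:,::-1])
E
```

```text
-3 [162.58 163.16 163.24 215.75]
-1 [163.42 158.35 157.68 211.48]
0 [163.94 155.95 154.89 209.35]
1 [164.51 153.56 152.1  207.23]
3 [165.85 148.77 146.51 203.01]
```

View pics/w4.png

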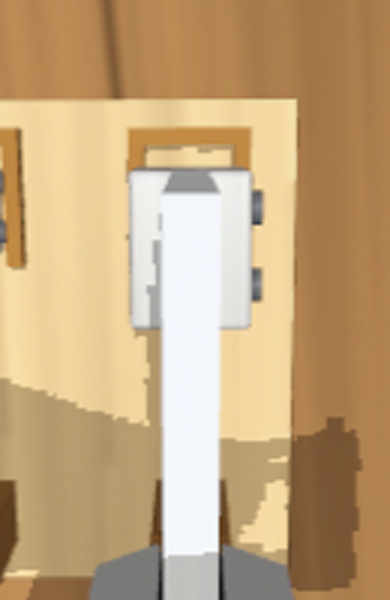

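The plate hangs square: foot-top edges at rows 156.5 and 209.3 match the no-tilt prediction. Now to the point in front of the pin.

```bash
cat >> h.py <<'E'
tip=np.array([.6136,.191]); PY=13.0; OFF=.0265; DZ=.0184
def goal(x,y=0,z=0):
    a=np.radians(PY); return [*(tip+x*np.array([np.cos(a),np.sin(a)])+(y-OFF)*np.array([-np.sin(a),np.cos(a)])),.17+DZ+z]
def hole(o):
    a=np.radians(PY); p=np.array(o["ee_pos"]); q=R.from_euler('xyz',o["eef_rot"]).apply([OFF,0,DZ])+p; e=q[:2]-tip
    return np.array([e@[np.cos(a),np.sin(a)],e@[-np.sin(a),np.cos(a)],q[2]-.17])*1000
E
python3 -c "
from h import *
plan(goal(.04,0,.075),103); print(goal(.04,0,.075))"
```

```text
shift [8.394 0.922 0.121] turn [-0.0016 -0.0009 -0.3139] rows 8.394474714746156 2.093903117530256 t 7.4
[np.float64(0.6585360055315218), np.float64(0.17417723545694588), 0.2634]
```

Call:
move_arm(
  targets=[
    [-1, 0.3, 0.03, 0.0, 0, 0, -0.02],
    [-1, 0.9, 0.1, 0.0, 0, 0, -0.05],
    [-1, 1.7, 0.2, 0.0, 0, 0, -0.09],
    [-1, 2.6, 0.3, 0.0, 0, 0, -0.13],
    [-1, 3.5, 0.4, 0.05, 0, 0, -0.17],
    [-1, 4.4, 0.5, 0.1, 0, 0, -0.21],
    [-1, 5.3, 0.6, 0.12, 0, 0, -0.25],
    [-1, 6.2, 0.7, 0.12, 0, 0, -0.28],
    [-1, 7.0, 0.8, 0.12, 0, 0, -0.3],
    [-1, 7.7, 0.87, 0.12, 0, 0, -0.314],
    [-1, 8.2, 0.92, 0.12, 0, 0, -0.314],
    [-1, 8.39, 0.92, 0.12, 0, 0, -0.314],
  ],
)

```text
time_s: 8.6
ee_pos: [0.6581, 0.1771, 0.2632]
eef_rot: [-3.14, -0.0, 1.801]
force: [0.0, -0.3, -3.3]
grip_width: 0.0077
grip_force: 50.0
```

Call:
move_arm(
  targets=[
    [-1, 0, 0, 0.2, 0, 0, 0],
    [-1, 0, 0, 0.6, 0, 0, 0],
    [-1, 0, 0, 1.0, 0, 0, 0],
    [-1, 0, 0, 1.3, 0, 0, 0],
    [-1, 0, 0, 1.45, 0, 0, 0],
    [-1, 0, 0, 1.5, 0, 0, 0],
    [-1, 0, 0, 1.5, 0, 0, 0],
  ],
)

```text
time_s: 9.3
ee_pos: [0.6588, 0.1736, 0.1898]
eef_rot: [3.141, 0.0, 1.798]
force: [-0.6, 1.0, -3.1]
grip_width: 0.0074
grip_force: 50.0
```

```bash
python3 - <<'E'
from h import *
np.set_printoptions(precision=3,suppress=True)
o,im,d=snap("wrist"); np.savez("w5.npz",im=im,d=d,pos=o["ee_pos"],rot=o["eef_rot"])
print(hole(o),np.degrees(o["eef_rot"]),o["force"],o["time_s"])
cv2.imwrite("pics/w5.png",cv2.resize(im[80:330,100:400],None,fx=2.4,fy=2.4,interpolation=2)[:,:,::-1])
plan(goal(.012),103)
E
```

```text
[40.169 -0.669  1.392] [179.973   0.003 102.99 ] [-0.593  0.975 -3.064] 9.3
shift [ 0.011 -0.566  0.036] turn [0.001 0.    0.   ] rows 0.5663498520628918 0.007760921623511364 t 9.35
```

View pics/w5.png

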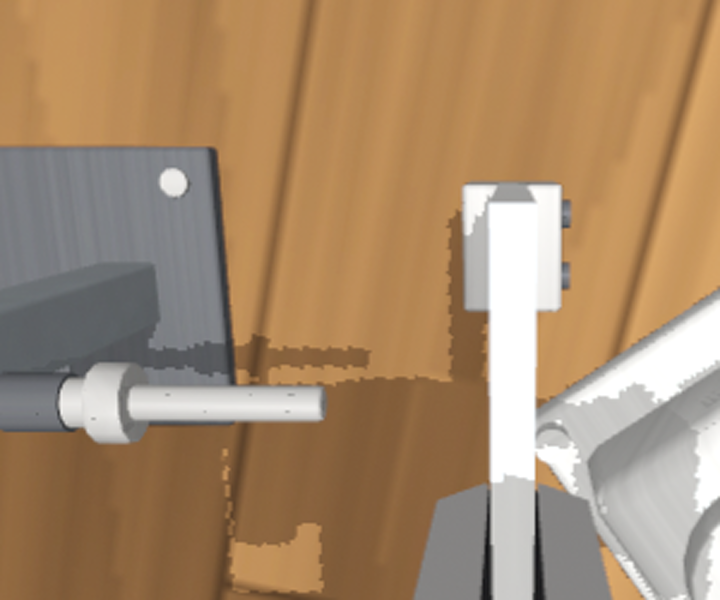

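The wrist view shows the pin's tip at crop (326,404), the plate edge at crop column 513, and nothing close to the foot. I'll measure the pin again in the tool frame.

```bash
cat > pin.py <<'E'
from h import *
def pinline(im,u0,u1,v0,v1,o):
    sat=im.max(2).astype(int)-im.min(2); us=np.arange(u0,u1,2)
    w=np.clip(50-sat[v0:v1,u0:u1:2],0,30).astype(float); c=(w*np.arange(v0,v1)[:,None]).sum(0)/w.sum(0)
    f=np.polyfit(us,c,1); print("fit",f,np.std(c-np.polyval(f,us)))
    W=onplane("wrist",[[u,np.polyval(f,u)] for u in (u0,u1)],.17,o)
    q=R.from_euler('xyz',o["eef_rot"]).inv().apply(W-o["ee_pos"])*1000
    print("tool mm",q, "dir",np.degrees(np.arctan2(*(W[1]-W[0])[[1,0]]))); return q
E
python3 - <<'E'
from pin import *
np.set_printoptions(precision=3,suppress=True)
z=np.load("w5.npz"); im=z["im"]; o=dict(ee_pos=z["pos"],eef_rot=z["rot"])
sat=im.max(2).astype(int)-im.min(2); print(sat[238:260,215],sat[248,226:244])
pinline(im,160,230,238,260,o); print(hole(o))
E
```

```text
[99 96 47  6  4  4  4  5  4  4  5  4  4  4  4  4  4 30 69 76 76 76] [ 4  4  4  3  4  4  3  3  2 11 48 77 77 76 76 76 75 74]
fit [  0.012 244.985] 0.3266408570915296
tool mm [[ 26.898 -79.899  19.755]
 [ 26.367 -43.114  19.772]] dir 12.16400722801257
[40.169 -0.669  1.392]
```

Call:
move_arm(
  targets=[
    [-1, 0, -0.1, 0.028, 0, 0, 0],
    [-1, 0, -0.25, 0.028, 0, 0, 0],
    [-1, 0, -0.4, 0.028, 0, 0, 0],
    [-1, 0, -0.5, 0.028, 0, 0, 0],
    [-1, 0, -0.56, 0.028, 0, 0, 0],
    [-1, 0, -0.56, 0.028, 0, 0, 0],
    [-1, 0, -0.56, 0.028, 0, 0, 0],
    [-1, 0, -0.56, 0.028, 0, 0, 0],
  ],
)

```text
time_s: 10.15
ee_pos: [0.6316, 0.1676, 0.188]
eef_rot: [3.142, 0.0, 1.798]
force: [0.3, 0.2, -3.2]
grip_width: 0.0079
grip_force: 50.0
```

```bash
python3 - <<'E'
from pin import *
np.set_printoptions(precision=3,suppress=True)
for i in range(3):
    o,im,d=snap("wrist"); print(hole(o),np.degrees(o["eef_rot"]),o["force"],o["moment"],o["time_s"])
np.savez("w6.npz",im=im,d=d,pos=o["ee_pos"],rot=o["eef_rot"])
sat=im.max(2).astype(int)-im.min(2)
pinline(im,225,275,236,262,o)
print(sat[238:260,270],sat[238:260,225])
for u0 in range(210,290,6): print(u0, [int(x) for x in np.flatnonzero(sat[236:262,u0]<40)[[0,-1]]+236], end=" ")
E
```

```text
[12.223 -0.385 -0.403] [179.997   0.001 103.006] [ 0.305  0.151 -3.224] [-0.111  0.05  -0.041] 10.15
[12.191 -0.395 -0.481] [-179.994    0.002  103.005] [ 0.706  0.525 -3.175] [-0.144  0.022  0.04 ] 10.2
[12.17  -0.382 -0.501] [-179.992    0.001  103.007] [-0.894 -0.722 -2.69 ] [-0.129 -0.001 -0.024] 10.25
fit [  0.013 245.639] 0.5427281177795706
tool mm [[ 26.495 -45.303  17.906]
 [ 26.105 -19.279  17.902]] dir 12.14795576394262
[74 71 71 56  5  3  3  5  4  4  5  4  4  4  4  4  4  4  3 50 68 68] [21  8  2  4  3  4  4  3  3  5  5  5  4  4  3  4  3  4  6 46 65 66]
210 [236, 261] 216 [236, 257] 222 [236, 257] 228 [242, 256] 234 [242, 256] 240 [242, 256] 246 [242, 256] 252 [242, 256] 258 [242, 256] 264 [242, 256] 270 [242, 256] 276 [242, 256] 282 [242, 256] 288 [245, 254]
```

Call:
move_arm(
  targets=[
    [-1, 0, -0.05, -0.009, 0, 0, 0],
    [-1, 0, -0.1, -0.009, 0, 0, 0],
    [-1, 0, -0.14, -0.009, 0, 0, 0],
    [-1, 0, -0.16, -0.009, 0, 0, 0],
    [-1, 0, -0.175, -0.009, 0, 0, 0],
    [-1, 0, -0.185, -0.009, 0, 0, 0],
    [-1, 0, -0.185, -0.009, 0, 0, 0],
  ],
)

```text
time_s: 11.0
ee_pos: [0.6224, 0.1654, 0.1885]
eef_rot: [3.142, 0.0, 1.798]
force: [0.0, -0.6, -2.9]
grip_width: 0.0073
grip_force: 50.0
```

```bash
python3 - <<'E'
from pin import *
np.set_printoptions(precision=3,suppress=True)
o=ctrl.get_obs(); print(hole(o),o["force"],o["moment"],o["time_s"])
E
```

```text
[ 2.79  -0.394  0.118] [ 0.023 -0.555 -2.886] [-0.112  0.045 -0.034] 11.0
```

Call:
move_arm(
  targets=[
    [-1, 0, -0.02, 0, 0, 0, 0],
    [-1, 0, -0.04, 0, 0, 0, 0],
    [-1, 0, -0.06, 0, 0, 0, 0],
    [-1, 0, -0.07, 0, 0, 0, 0],
    [-1, 0, -0.07, 0, 0, 0, 0],
  ],
)

```text
time_s: 11.5
ee_pos: [0.6189, 0.1646, 0.1885]
eef_rot: [3.142, -0.0, 1.798]
force: [0.4, -0.7, -3.4]
grip_width: 0.0077
grip_force: 50.0
```

Call:
move_arm(
  targets=[
    [-1, 0, -0.02, 0, 0, 0, 0],
    [-1, 0, -0.04, 0, 0, 0, 0],
    [-1, 0, -0.06, 0, 0, 0, 0],
    [-1, 0, -0.07, 0, 0, 0, 0],
    [-1, 0, -0.07, 0, 0, 0, 0],
  ],
)

```text
time_s: 12.0
ee_pos: [0.6155, 0.1639, 0.1885]
eef_rot: [3.142, 0.0, 1.798]
force: [-0.1, -0.2, -4.0]
grip_width: 0.0078
grip_force: 50.0
```

Call:
move_arm(
  targets=[
    [-1, 0, -0.04, 0, 0, 0, 0],
    [-1, 0, -0.1, 0, 0, 0, 0],
    [-1, 0, -0.16, 0, 0, 0, 0],
    [-1, 0, -0.2, 0, 0, 0, 0],
    [-1, 0, -0.2, 0, 0, 0, 0],
  ],
)

```text
time_s: 12.5
ee_pos: [0.6056, 0.1616, 0.1886]
eef_rot: [3.142, 0.0, 1.798]
force: [-0.4, -0.1, -3.5]
grip_width: 0.0077
grip_force: 50.0
```

```bash
python3 - <<'E'
from pin import *
np.set_printoptions(precision=3,suppress=True)
o,im,d=snap("wrist"); print(hole(o),o["force"],o["moment"],o["time_s"]); np.savez("w7.npz",im=im,d=d,pos=o["ee_pos"],rot=o["eef_rot"])
cv2.imwrite("pics/w7.png",cv2.resize(im[150:300,220:420],None,fx=4,fy=4,interpolation=2)[:,:,::-1])
E
```

```text
[-14.413  -0.377   0.23 ] [-0.397 -0.112 -3.5  ] [-0.152  0.034  0.021] 12.5
```

View pics/w7.png

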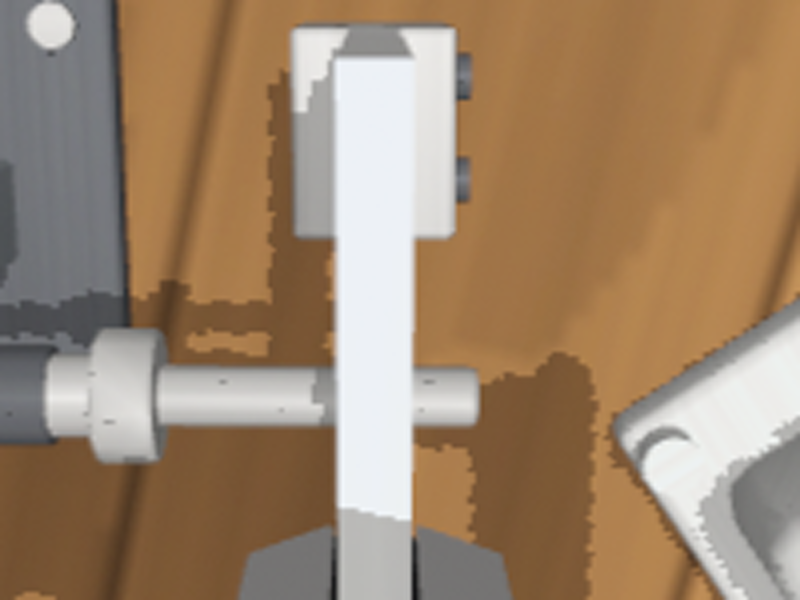

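The pin runs through the plate and its tip shows beyond at crop (478,395). The collar front at crop column 163 is about 40.6 mm behind the tip, so contact should come near hole x = -36.6 mm. I'll advance to about -33.

Call:
move_arm(
  targets=[
    [-1, 0, -0.04, 0, 0, 0, 0],
    [-1, 0, -0.1, 0, 0, 0, 0],
    [-1, 0, -0.18, 0, 0, 0, 0],
    [-1, 0, -0.26, 0, 0, 0, 0],
    [-1, 0, -0.33, 0, 0, 0, 0],
    [-1, 0, -0.37, 0, 0, 0, 0],
    [-1, 0, -0.37, 0, 0, 0, 0],
    [-1, 0, -0.37, 0, 0, 0, 0],
  ],
)

```text
time_s: 13.35
ee_pos: [0.5879, 0.1575, 0.1886]
eef_rot: [3.141, 0.0, 1.798]
force: [-0.5, -0.2, -3.1]
grip_width: 0.0074
grip_force: 50.0
```

Call:
move_arm(
  targets=[
    [-1, 0, -0.01, 0, 0, 0, 0],
    [-1, 0, -0.02, 0, 0, 0, 0],
    [-1, 0, -0.03, 0, 0, 0, 0],
    [-1, 0, -0.04, 0, 0, 0, 0],
    [-1, 0, -0.04, 0, 0, 0, 0],
  ],
)

```text
time_s: 13.85
ee_pos: [0.5858, 0.157, 0.1885]
eef_rot: [-3.142, 0.0, 1.798]
force: [0.1, -0.8, -4.0]
grip_width: 0.0079
grip_force: 50.0
```

Call:
move_arm(
  targets=[
    [-1, 0, -0.01, 0, 0, 0, 0],
    [-1, 0, -0.02, 0, 0, 0, 0],
    [-1, 0, -0.03, 0, 0, 0, 0],
    [-1, 0, -0.03, 0, 0, 0, 0],
  ],
)

```text
time_s: 14.25
ee_pos: [0.5844, 0.1566, 0.1885]
eef_rot: [3.142, 0.0, 1.798]
force: [-0.2, 0.5, -2.4]
grip_width: 0.0079
grip_force: 50.0
```

Call:
move_arm(
  targets=[
    [-1, 0, -0.01, 0, 0, 0, 0],
    [-1, 0, -0.015, 0, 0, 0, 0],
    [-1, 0, -0.015, 0, 0, 0, 0],
  ],
)

```text
time_s: 14.55
ee_pos: [0.5837, 0.1565, 0.1885]
eef_rot: [3.142, 0.0, 1.798]
force: [0.3, -0.4, -3.9]
grip_width: 0.0077
grip_force: 50.0
```

Call:
move_arm(
  targets=[
    [-1, 0, -0.01, 0, 0, 0, 0],
    [-1, 0, -0.015, 0, 0, 0, 0],
    [-1, 0, -0.015, 0, 0, 0, 0],
  ],
)

```text
time_s: 14.85
ee_pos: [0.5829, 0.1563, 0.1885]
eef_rot: [-3.142, -0.0, 1.798]
force: [-0.7, 0.2, -4.2]
grip_width: 0.0074
grip_force: 50.0
```

Call:
move_arm(
  targets=[
    [-1, 0, -0.01, 0, 0, 0, 0],
    [-1, 0, -0.02, 0, 0, 0, 0],
    [-1, 0, -0.02, 0, 0, 0, 0],
  ],
)

```text
time_s: 15.15
ee_pos: [0.5821, 0.1561, 0.1885]
eef_rot: [3.141, -0.0, 1.798]
force: [1.4, 0.5, -4.7]
grip_width: 0.0076
grip_force: 50.0
```

Call:
move_arm(
  targets=[
    [-1, 0, -0.01, 0, 0, 0, 0],
    [-1, 0, -0.01, 0, 0, 0, 0],
    [-1, 0, -0.01, 0, 0, 0, 0],
  ],
)

```text
time_s: 15.45
ee_pos: [0.5816, 0.156, 0.1885]
eef_rot: [3.141, 0.0, 1.798]
force: [2.6, 0.4, -3.3]
grip_width: 0.0076
grip_force: 50.0
```

Contact is felt (2.6 N and rising), so I'll press on in half-millimetre steps.

Call:
move_arm(
  targets=[
    [-1, 0, -0.01, 0, 0, 0, 0],
    [-1, 0, -0.01, 0, 0, 0, 0],
    [-1, 0, -0.01, 0, 0, 0, 0],
  ],
)

```text
time_s: 15.75
ee_pos: [0.5811, 0.1559, 0.1886]
eef_rot: [3.141, 0.0, 1.798]
force: [5.3, 1.1, -5.1]
grip_width: 0.0075
grip_force: 50.0
```

Call:
move_arm(
  targets=[
    [-1, 0, -0.01, 0, 0, 0, 0],
    [-1, 0, -0.01, 0, 0, 0, 0],
    [-1, 0, -0.01, 0, 0, 0, 0],
  ],
)

```text
time_s: 16.05
ee_pos: [0.5808, 0.1558, 0.1886]
eef_rot: [3.141, -0.0, 1.798]
force: [5.8, 0.7, -5.4]
grip_width: 0.0075
grip_force: 50.0
```

Call:
move_arm(
  targets=[
    [-1, 0, -0.01, 0, 0, 0, 0],
    [-1, 0, -0.02, 0, 0, 0, 0],
    [-1, 0, -0.02, 0, 0, 0, 0],
    [-1, 0, -0.02, 0, 0, 0, 0],
  ],
)

```text
time_s: 16.45
ee_pos: [0.5801, 0.1556, 0.1886]
eef_rot: [3.14, -0.0, 1.798]
force: [8.5, 2.3, -6.0]
grip_width: 0.0077
grip_force: 50.0
```

```bash
python3 - <<'E'
from pin import *
np.set_printoptions(precision=3,suppress=True)
for i in range(3):
    o,im,d=snap("wrist"); print(hole(o),np.degrees(o["eef_rot"]),o["force"],o["moment"],o["time_s"])
np.savez("w8.npz",im=im,d=d,pos=o["ee_pos"],rot=o["eef_rot"])
cv2.imwrite("pics/w8.png",cv2.resize(im[150:300,220:420],None,fx=4,fy=4,interpolation=2)[:,:,::-1])
E
```

```text
[-40.589  -0.418   0.227] [179.903  -0.    102.997] [ 8.516  2.267 -6.019] [ 0.263 -1.676 -0.192] 16.45
[-40.582  -0.402   0.243] [179.901   0.001 102.999] [ 8.11   2.296 -5.394] [ 0.239 -1.725 -0.264] 16.5
[-40.572  -0.397   0.236] [179.902  -0.001 102.999] [ 8.315  2.358 -5.679] [ 0.208 -1.699 -0.177] 16.55
```

View pics/w8.png

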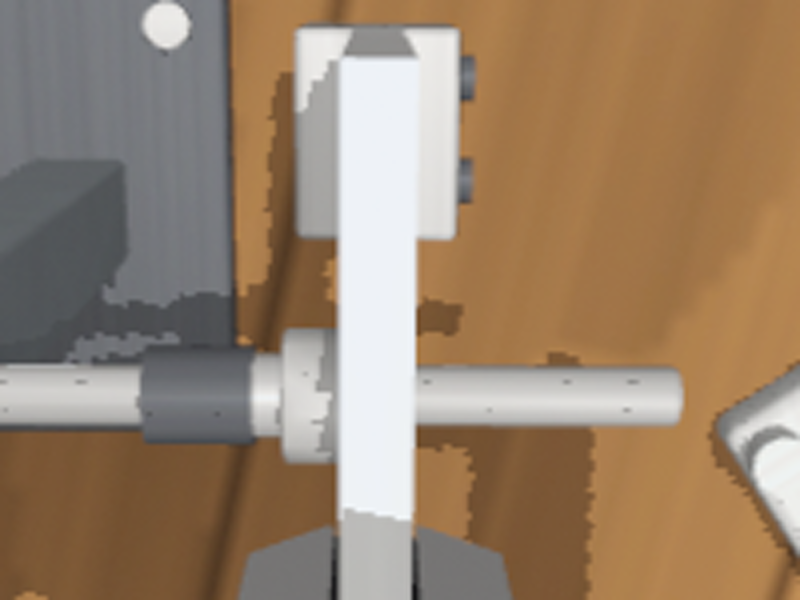

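The plate now bears on the collar and pushes it with about 8.7 N, roughly 2.1 mm. I'll back off 6 mm to free the collar, then lower until the pin takes the weight.

Call:
move_arm(
  targets=[
    [-1, 0, 0.02, 0, 0, 0, 0],
    [-1, 0, 0.05, 0, 0, 0, 0],
    [-1, 0, 0.09, 0, 0, 0, 0],
    [-1, 0, 0.12, 0, 0, 0, 0],
    [-1, 0, 0.12, 0, 0, 0, 0],
    [-1, 0, 0.12, 0.01, 0, 0, 0],
    [-1, 0, 0.12, 0.016, 0, 0, 0],
    [-1, 0, 0.12, 0.016, 0, 0, 0],
  ],
)

```text
time_s: 17.4
ee_pos: [0.5853, 0.1569, 0.1876]
eef_rot: [-3.141, -0.0, 1.798]
force: [-0.1, 0.6, -3.4]
grip_width: 0.0078
grip_force: 50.0
```

Call:
move_arm(
  targets=[
    [-1, 0, 0, 0.006, 0, 0, 0],
    [-1, 0, 0, 0.01, 0, 0, 0],
    [-1, 0, 0, 0.01, 0, 0, 0],
  ],
)

```text
time_s: 17.7
ee_pos: [0.5853, 0.1569, 0.1872]
eef_rot: [-3.142, -0.0, 1.798]
force: [0.7, -0.1, -3.0]
grip_width: 0.0077
grip_force: 50.0
```

Call:
move_arm(
  targets=[
    [-1, 0, 0, 0.006, 0, 0, 0],
    [-1, 0, 0, 0.006, 0, 0, 0],
  ],
)

```text
time_s: 17.9
ee_pos: [0.5854, 0.1569, 0.1869]
eef_rot: [3.142, -0.0, 1.798]
force: [0.0, -0.2, -2.3]
grip_width: 0.0074
grip_force: 50.0
```

Call:
move_arm(
  targets=[
    [-1, 0, 0, 0.006, 0, 0, 0],
    [-1, 0, 0, 0.006, 0, 0, 0],
  ],
)

```text
time_s: 18.1
ee_pos: [0.5854, 0.1569, 0.1868]
eef_rot: [3.141, -0.0, 1.798]
force: [-0.8, 0.2, -2.1]
grip_width: 0.0078
grip_force: 50.0
```

Call:
move_arm(
  targets=[
    [-1, 0, 0, 0.004, 0, 0, 0],
    [-1, 0, 0, 0.004, 0, 0, 0],
  ],
)

```text
time_s: 18.3
ee_pos: [0.5854, 0.1569, 0.1867]
eef_rot: [3.141, 0.0, 1.798]
force: [-1.6, -0.4, 1.4]
grip_width: 0.008
grip_force: 50.0
```

Call:
move_arm(
  targets=[
    [-1, 0, 0, 0, 0, 0, 0],
    [-1, 0, 0, 0, 0, 0, 0],
    [-0.9, 0, 0, 0, 0, 0, 0],
    [-0.75, 0, 0, 0, 0, 0, 0],
    [-0.6, 0, 0, 0, 0, 0, 0],
    [-0.4, 0, 0, 0, 0, 0, 0],
    [-0.2, 0, 0, 0, 0, 0, 0],
    [-0.2, 0, 0, 0, 0, 0, 0],
  ],
  grip_force=8,
)

```text
time_s: 19.1
ee_pos: [0.5854, 0.1569, 0.1864]
eef_rot: [-3.142, 0.0, 1.798]
force: [-0.8, 0.6, -0.4]
grip_width: 0.0367
grip_force: 0.0
```

```bash
python3 - <<'E'
from pin import *
np.set_printoptions(precision=3,suppress=True)
o,im,d=snap("wrist"); print(hole(o),o["force"],o["grip_width"],o["time_s"])
g=cv2.cvtColor(im,cv2.COLOR_RGB2GRAY).astype(int); print(np.round(g[150:180,310:316].mean(1)))
E
```

```text
[-35.176  -0.398  -2.042] [-0.753  0.552 -0.401] 0.03667686952851409 19.1
[130. 129. 129. 130. 127. 126. 144. 145. 144. 143. 144. 143. 143. 143.
 166. 236. 242. 241. 242. 242. 242. 242. 242. 242. 242. 242. 242. 241.
 242. 242.]
```

The plate is released and hanging where it was. I'll withdraw straight up.

Call:
move_arm(
  targets=[
    [-0.2, 0, 0, -0.15, 0, 0, 0],
    [-0.2, 0, 0, -0.4, 0, 0, 0],
    [-0.2, 0, 0, -0.8, 0, 0, 0],
    [-0.2, 0, 0, -1.3, 0, 0, 0],
    [-0.2, 0, 0, -1.7, 0, 0, 0],
    [-0.2, 0, 0, -1.9, 0, 0, 0],
    [-0.2, 0, 0, -2.0, 0, 0, 0],
    [-0.2, 0, 0, -2.0, 0, 0, 0],
    [-0.2, 0, 0, -2.0, 0, 0, 0],
    [-0.2, 0, 0, -2.0, 0, 0, 0],
    [-0.2, 0, 0, -2.0, 0, 0, 0],
    [-0.2, 0, 0, -2.0, 0, 0, 0],
  ],
)

```text
time_s: 20.35
ee_pos: [0.5853, 0.1569, 0.286]
eef_rot: [-3.141, -0.0, 1.798]
force: [0.6, 1.7, -0.6]
grip_width: 0.0377
grip_force: 0.0
```

```bash
python3 - <<'E'
from pin import *
np.set_printoptions(precision=3,suppress=True)
im0=None
for i in range(8):
    o,im,d=snap("wrist")
    if im0 is not None: print(np.abs(im.astype(int)-im0)[100:320,250:380].mean().round(2),end=" ")
    im0=im.astype(int)
print(o["ee_pos"],o["force"],o["time_s"])
S,_=ctrl.camera("side")
a=cv2.resize(im[60:330,220:440],None,fx=1.8,fy=1.8); b=cv2.resize(S[150:270,240:350],(440,486),interpolation=2)
cv2.imwrite("pics/end.png",np.hstack([a[:486,:],b[:a.shape[0]]])[:590,:800,::-1])
E
```

```text
0.59 0.5 0.49 0.44 0.4 0.39 0.38 [0.585 0.157 0.286] [-0.768  1.406 -0.262] 20.7
```

View pics/end.png

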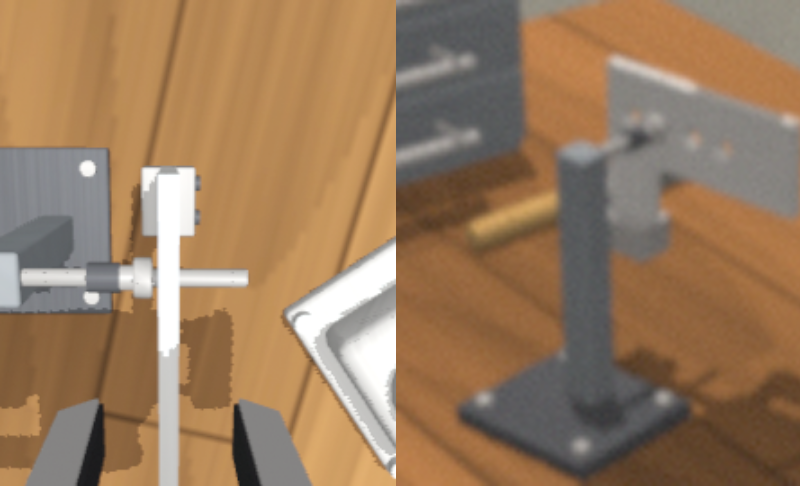

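The plate hangs level on the third hole (pin at crop (200,278), two holes free to the right of it in the side view). A faint motion is still decaying, so I'll wait before handing in.

Call:
move_arm(
  targets=[
    [-0.2, 0, 0, 0, 0, 0, 0],
    [-0.2, 0, 0, 0, 0, 0, 0],
    [-0.2, 0, 0, 0, 0, 0, 0],
    [-0.2, 0, 0, 0, 0, 0, 0],
    [-0.2, 0, 0, 0, 0, 0, 0],
    [-0.2, 0, 0, 0, 0, 0, 0],
    [-0.2, 0, 0, 0, 0, 0, 0],
    [-0.2, 0, 0, 0, 0, 0, 0],
    [-0.2, 0, 0, 0, 0, 0, 0],
    [-0.2, 0, 0, 0, 0, 0, 0],
    [-0.2, 0, 0, 0, 0, 0, 0],
    [-0.2, 0, 0, 0, 0, 0, 0],
  ],
)

```text
time_s: 22.0
ee_pos: [0.5854, 0.1569, 0.2864]
eef_rot: [-3.142, 0.0, 1.798]
force: [-0.1, -0.2, 0.4]
grip_width: 0.0376
grip_force: 0.0
```

Call:
move_arm(
  targets=[
    [-0.2, 0, 0, 0, 0, 0, 0],
    [-0.2, 0, 0, 0, 0, 0, 0],
    [-0.2, 0, 0, 0, 0, 0, 0],
    [-0.2, 0, 0, 0, 0, 0, 0],
    [-0.2, 0, 0, 0, 0, 0, 0],
    [-0.2, 0, 0, 0, 0, 0, 0],
    [-0.2, 0, 0, 0, 0, 0, 0],
    [-0.2, 0, 0, 0, 0, 0, 0],
    [-0.2, 0, 0, 0, 0, 0, 0],
    [-0.2, 0, 0, 0, 0, 0, 0],
  ],
)

```text
time_s: 23.0
ee_pos: [0.5854, 0.1569, 0.2864]
eef_rot: [-3.142, 0.0, 1.798]
force: [1.1, -0.6, 0.9]
grip_width: 0.0378
grip_force: 0.0
```

```bash
python3 - <<'E'
from h import *
im0=None
for i in range(5):
    o,im,d=snap("wrist")
    if im0 is not None: print(np.abs(im.astype(int)-im0)[100:320,250:380].mean().round(2),end=" ")
    im0=im.astype(int)
print(ctrl.hand_in())
E
```

```text
0.36 0.36 0.36 0.36 the job is handed in; nothing more can be done
None
```

The drilled plate hangs level, still and released on the pin by its third hole; the collar was pushed back about 2 mm (estimated from 8.7 N at the wrist), and the job was handed in at about 23 s with no verdict returned.

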